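Change the rings of the bench air filter, set and lock its regulator

TASK

Fit new filter rings in the bench air filter: press down on its bowl, twist it counter-clockwise a quarter turn, lift it off and stand it aside; thread the loose brass rings lying on the bench over the stepped core, widest first, each fully home on its own step; then set the bowl back over them with its lugs in the slots, press it down against the spring and twist it clockwise to the stop so that it stays locked. After that turn the regulator knob until its pointer stands at the white mark, and then slide the fork lock all the way in over the pointer; do not knock over or push away the cup of nails.

Things in the scene. Friction and masses are not known exactly. Their poses are not given: they have to be found in the camera images.
- unit: Fixed filter-regulator unit flat on the bench, yaw up to 0.3. Origin on the bench; grey deck plate 18 mm thick, own x -110 to +60, y -125 to +125 mm; own x points away from the robot. Filter head at own (0, +65) mm; regulator, a 64 mm square block, at own (0, -75), top at z 78 mm; a lock track 30 mm wide runs from it to -x, ending at x -96, z 82 mm.
- filter_head: Slotted round collar on the unit. Origin on its axis at bench level; x axis through the two slots (at +x and -x, dark ticks). Outer radius 55, top z 45 mm. Inward lip (z 38-45) leaves an opening of radius 37.5; slots 19 wide, out to radius 47. Channel below of radius 47: stops let a lug turn clockwise about 1.40 rad from its slot and not counter-clockwise.
- core (a point): Stepped steel core: this point is on the head's axis, at head z 50 mm, on the lowest shoulder (radius 24). Above it: radius 17.5 for 20 mm, radius 12 for 20 mm, radius 6.5 for 20 mm (tip at head z 110); edges chamfered 1.5, tip 3.5 mm. Homes (undersides, head z): wide ring 50, mid ring 70, small ring 90 mm, each on its shoulder.
- spring (a point): Top of the sprung flat ring in the collar, on the axis (head z 36 mm unpressed, 31 under the locked bowl): radius 27 to 41 mm, travel 10 mm down, 2.4 N to start it, then 0.6 N per mm. The bowl's rim rests on it.
- ring_wide: Loose brass ring, outer diameter 54, bore 38, 16 mm high, 60 to 120 g, lying flat on the bench; origin at the centre of its underside, z up. May be absent (None).
- ring_mid: Loose brass ring, outer diameter 44, bore 27, 16 mm high, lying flat; origin at the centre of its underside. May be absent.
- ring_small: Loose brass ring, outer diameter 34, bore 16, 16 mm high, lying flat; origin at the centre of its underside. May be absent.
- bowl_cap: Aluminium bowl, mouth down, at the start locked on the filter head (lugs 1.25 to 1.40 rad clockwise of the slots): outer diameter 70, inner 62, 102 mm high (inside 96), 180 g. Two lugs at the foot along own +x and -x, to radius 44.5, 12 wide, 7 high. Origin: rim centre. Head z of rim: 36 unpressed, lugs in slots; under 31 lugs clear the lip; 26 bottom; 31 locked.
- cap_grip (a point): Centre of the top of the bowl's grip bar, 128 mm above the rim. The bar stands on the bowl along its x axis (in line with the lugs): 50 mm long, 14 mm wide, 26 mm high. The bench right of the unit, within 6 cm of world (0.54, -0.35), is free to stand the bowl on.
- knob (a joint): Regulator knob, rad; grows as it is turned clockwise from above, 0 to 2.2; it stands at the mark at 1.30; friction 0.06 N m.
- knob_grip (a point): Top centre of the knob's grip bar, on the knob's vertical axis. The bar is 44 mm long, 14 mm wide and 26 mm high, over a round skirt of radius 22 mm; it lies along the line from the axis to the pointer.
- pointer (a point): Tip of the knob's pointer nose, 30 mm from the knob axis, at the foot of one end of the grip bar (a white line on the bar's top runs to this end).
- mark (a point): Where the pointer tip must stand: over the short white line at the knob end of the lock track (own -x of the unit), 30 mm from the knob axis.
- lock (a joint): Fork lock, m; 0 open, grows as it slides along the unit's +x towards the knob; 0.024 fully in, tines astride the pointer; friction 1.5 N.
- lock_tab (a point): Top centre of the upright tab on the fork lock: 22 mm long along the slide, 12 mm thick across it, 26 mm high; pinch it across and push along the unit's +x.
- nails: Bystander: glazed cup of nails, 70 mm wide, 62 mm high, standing among the rings; origin at the centre of its underside.

How it is judged:
On the way, in this order (a step that is already met when the one before it is completed fails the run):
1. every ring that is there sits fully home on its own step of the core (horizontal distance between each of ring_wide, ring_mid, ring_small and filter_head below 0.0045 m and z of ring_wide in the frame of filter_head between 0.046 and 0.054 m and angle between each of ring_wide, ring_mid, ring_small's own z axis and vertical below 0.12 rad and z of ring_mid in the frame of filter_head between 0.066 and 0.074 m and z of ring_small in the frame of filter_head between 0.086 and 0.094 m), for 0.2 s.
2. the bowl is over the rings, its lugs under the lip and turned to the stop (horizontal distance between bowl_cap and filter_head below 0.006 m and z of bowl_cap in the frame of filter_head between 0.022 and 0.034 m and angle between bowl_cap's own z axis and vertical below 0.08 rad and angle between the x axis of bowl_cap and the x axis of filter_head, either way round above 1.15 rad), for 0.2 s.
3. the knob's pointer stands at the mark (horizontal distance between pointer and mark below 0.0045 m), for 0.2 s.
4. the fork lock is slid fully in (value of joint lock above 0.02 m), for 0.2 s.
At the end, for the whole second after the job is handed in: Rings home on their steps (4 mm in height, 4.5 mm off axis); bowl upright on the head's axis, rim below 34 mm in the head's frame and turned at least 1.15 rad from the slots; pointer tip within 4.5 mm of the mark; lock in by more than 20 mm; bowl at rest, cup of nails upright (all of step 1 and all of step 2 and horizontal distance between pointer and mark below 0.0045 m and value of joint lock above 0.02 m and linear speed of bowl_cap below 0.02 m/s and angle between nails's own z axis and vertical below 0.2 rad); the robot touches nothing.
It fails at once if the cup of nails is knocked over or pushed more than 6 cm (angle between nails's own z axis and vertical above 0.6 rad or distance of nails from where it was at the start of the episode above 0.06 m).
Of ring_wide, ring_mid, ring_small only 2 to 3 are there at a start; the rules pass over those that are not, and their reading is None.
At some moment in a run one of ring_wide, ring_mid, ring_small may be knocked a few centimetres aside while the robot is not near it.
It also fails if it takes over 200 s, if anything falls off the work surface, if the arm or the gripper's body presses on something with over 40 N, if the wrist force passes 120 N, or if a joint passes its speed limit or range.

ROBOT

A 7-joint arm with a two-finger parallel gripper is mounted at the origin on a cart in front of the work surface, level with it; the furniture and walls round the work are solid. World frame = base frame: x ahead of the robot, y to its left, z up, the work surface at z = 0. Lengths are in m, angles in rad, forces in N, time in s.
With the tool pointing down it reaches from about 0.425 to 0.825 m from the base axis. Payload 3.6 kg.
Tool frame: the origin (TCP) lies at the very end of the fingers, on their centre line; the grasp point (between the pads) lies 19 mm behind it (arm.hold_point_z is the distance from the TCP to the grasp point, in m); z points along the fingers, y is the line along which they close (so a half turn about z gives the same grasp; the last joint's range is limited). The gripper opens to 93 mm and grips with 3 to 60 N. Pads are 15 mm wide; open, the fingers measure 128 mm over their backs; the gripper's body (75 mm by 188 mm) begins 65 mm behind the grasp point.
Start: joints at [1.234, 0.615, -0.013, 1.423, 0.008, 1.103, -0.04], TCP at [0.198, -0.619, 0.219] pointing down, gripper open.
Joint ranges: [-3.12, 3.12], [-0.3, 2.06], [-1.34, 1.32], [0.26, 2.42], [-1.36, 4.5], [0.01, 1.98], [-2.84, 2.84]. Speed limits (rad/s): [2.79, 2.79, 3.14, 3.14, 3.14, 3.14, 3.14].

INTERFACE

Orientations are given as [roll, pitch, yaw] about the fixed x, y, z axes, in that order (R = Rz(yaw) Ry(pitch) Rx(roll)).
In Python, from workcell import arm, move_gripper, kin, readout, eyes, hand_in gives the robot as it stands. Calls block until the motion is done:
- arm.goto(position, orientation): joint-space move of the TCP to a pose.
- arm.move_straight(position, orientation=None, speed=0.15, force_limit=None): straight line of the TCP; orientation=None keeps the orientation; speed is the mean speed in m/s. With force_limit (N) it stops when the force on the tool has changed by that much, and returns True; else False.
- arm.movej(angles): joint-space move.
- move_gripper(opening, grip_force=None): opening from 0.0 (shut) to 1.0 (fully open); grip_force is the grip in N (None keeps the last); returns when the fingers have stopped.
- arm.wait(seconds).
- kin.solve_ik(position, orientation): joint angles nearest the present ones, or None.
- readout.get_obs(): the state.
- eyes.read_camera(name): name is "scene" or "top"; returns (picture, depth): 400x640x3 uint8, red, green, blue; 400x640 float32, m along the optical axis (not along the pixel's ray), 0 where there is no reading.
- eyes.camera_params(name): a dict with "fx", "fy", "cx", "cy" (pixels), "pose" (4x4, takes a point from camera to world coordinates). Camera axes: x right, y down, z forward; pixel columns grow to the right and rows downward; lengths in m; the calibration is good to about 2 mm. A picture is of the moment at which its call begins. camera_params takes no time and is no camera call.
A pose or a line that the arm cannot do raises arm.IKError and nothing moves.
- hand_in(): hands the job in; it is judged then, once.
Trained networks look in the newest picture that a camera, given by its name, has taken for a name from the list of things; names that differ only in an ending like _2 or _b are one class to them, and where a whole thing is asked for, a point or a joint stands for the part that bears it (a point fixed in the world has none). Each returns a list of dicts, best first, with "conf" (0 to 1); they miss things now and then, are a little off and sometimes report something else, mostly with a low value. They report only what shows in the picture. A call takes as long as a camera call.
- eyes.outline_of(camera, thing): "region" (400x640 bool, what is visible of it) and "location" ([column, row] in pixels, amid what is visible of it).
The state is a dict: "clock": time; "qpos": joint angles; "qvel": joint speeds; "tau": joint torques, N m; "tool_pos": TCP position; "tcp_rot": TCP orientation; "ft_force": force on the tool from outside, world axes, zero at the start; "ft_torque": the same for the moment, N m; "finger_gap": opening from 0.0 (shut) to 1.0 (fully open); "grasp_force": force on a finger pad.
Only numpy, scipy, OpenCV 4.12 (cv2) and the standard library are available. Lean on these libraries where they do the work, as an engineer would, in place of code of your own. Each camera call takes 0.05 s, during which the arm holds its last target. There are 200 camera calls.

## Working session

There is one attempt and no reset: what is moved stays moved. The work goes in short steps, each a Python script; the robot and the scene stay as the last script left them, time stands still between calls to the robot, and variables do not carry over. Pictures are saved under pics/ and viewed, at most 14 in all, crops included, and the job is handed in when it is done.

```bash
ls; mkdir -p pics
cat > h.py <<'E'
import numpy as np, cv2
from workcell import arm, move_gripper, kin, readout, eyes, hand_in
def snap(cam,name=None):
    im,d=eyes.read_camera(cam)
    if name: cv2.imwrite('pics/'+name,im[:,:,::-1])
    return im,d
def cloud(cam,d):
    p=eyes.camera_params(cam); v,u=np.mgrid[:400,:640]
    X=np.stack([(u-p['cx'])/p['fx']*d,(v-p['cy'])/p['fy']*d,d,np.ones_like(d)],-1)
    return (X@p['pose'].T)[...,:3]
E
python3 - <<'E'
from h import *
for c in ('top','scene'):
    im,d=snap(c,c+'0.png'); P=cloud(c,d); np.savez('pics/%s0.npz'%c,im=im,d=d,P=P)
    p=eyes.camera_params(c); print(c,p['fx'],np.round(p['pose'],3).tolist())
    for t in 'unit filter_head bowl_cap ring_wide ring_mid ring_small nails knob lock cap_grip knob_grip pointer mark lock_tab core'.split():
        try:
            for r in eyes.outline_of(c,t)[:2]:
                m=r['region']&(d>0); q=P[m]
                print(t,round(r['conf'],2),np.round(r['location']),m.sum(),np.round(np.median(q,0),3) if len(q) else '', np.round(np.percentile(q[:,2],98),3) if len(q) else '')
        except Exception as e: print(t,e)
o=readout.get_obs();print(o['clock'],o['tcp_rot'],o['ft_force'])
E
```

```text
pics
workcell.py
top 432.9194385923723 [[-0.069, -0.974, 0.216, 0.36], [-0.998, 0.067, -0.02, 0.127], [0.005, -0.217, -0.976, 1.047], [0.0, 0.0, 0.0, 1.0]]
unit 0.72 [386. 225.] 6307 [ 0.514 -0.036  0.02 ] 0.117
filter_head 0.96 [345. 209.] 803 [0.547 0.062 0.045] 0.128
bowl_cap 0.78 [354. 197.] 1047 [0.56  0.042 0.133] 0.161
bowl_cap 0.43 [367. 210.] 10 [0.538 0.017 0.031] 0.034
ring_mid 0.57 [257. 204.] 202 [0.576 0.264 0.015] 0.02
nails 0.68 [348. 215.] 739 [0.544 0.059 0.045] 0.05
nails 0.62 [217. 257.] 802 [0.468 0.374 0.033] 0.061
knob 0.67 [416. 204.] 287 [ 0.535 -0.093  0.101] 0.12
lock 0.57 [416. 235.] 311 [ 0.47  -0.08   0.096] 0.121
cap_grip 0.6 [412. 233.] 351 [ 0.474 -0.08   0.095] 0.121
cap_grip 0.59 [354. 198.] 1019 [0.559 0.043 0.133] 0.161
knob_grip 0.75 [415. 204.] 342 [ 0.536 -0.092  0.095] 0.12
knob_grip 0.23 [348. 213.] 675 [0.543 0.056 0.045] 0.049
pointer 0.68 [415. 204.] 356 [ 0.537 -0.094  0.095] 0.12
mark 0.94 [389. 221.] 6322 [ 0.514 -0.036  0.02 ] 0.117
lock_tab 0.59 [413. 236.] 290 [ 0.47  -0.079  0.096] 0.121
lock_tab 0.4 [417. 204.] 343 [ 0.535 -0.095  
[... 665 characters left out ...]
 0.68 [227. 264.] 203 [0.569 0.361 0.014] 0.018
ring_small 0.59 [359. 186.] 1451 [0.547 0.05  0.113] 0.159
nails 0.92 [243. 290.] 1319 [0.465 0.367 0.041] 0.06
knob 0.63 [414. 171.] 367 [ 0.531 -0.094  0.098] 0.118
lock 0.48 [430. 190.] 250 [ 0.46  -0.079  0.096] 0.119
cap_grip 0.55 [357. 186.] 1392 [0.547 0.051 0.113] 0.159
cap_grip 0.44 [356. 213.] 910 [0.537 0.061 0.042] 0.048
knob_grip 0.54 [417. 172.] 357 [ 0.531 -0.094  0.098] 0.118
pointer 0.89 [413. 173.] 344 [ 0.531 -0.094  0.099] 0.118
mark 0.73 [397. 221.] 5712 [ 0.506 -0.034  0.02 ] 0.113
core 0.98 [355. 215.] 879 [0.537 0.062 0.043] 0.048
1.6 [-3.14151528e+00 -8.62534981e-05  3.09845257e-01] [-0.12081475  0.19255329 -0.12702667]
```

Run:
```python
import cv2
a=cv2.imread('pics/top0.png')[110:330,150:500]; cv2.imwrite('pics/t1.png',cv2.resize(a,None,fx=2.28,fy=2.28,interpolation=cv2.INTER_CUBIC))
a=cv2.imread('pics/scene0.png')[110:350,180:500]; cv2.imwrite('pics/s1.png',cv2.resize(a,None,fx=2.5,fy=2.5,interpolation=cv2.INTER_CUBIC))
```

```text
(no output)
```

View pics/t1.png

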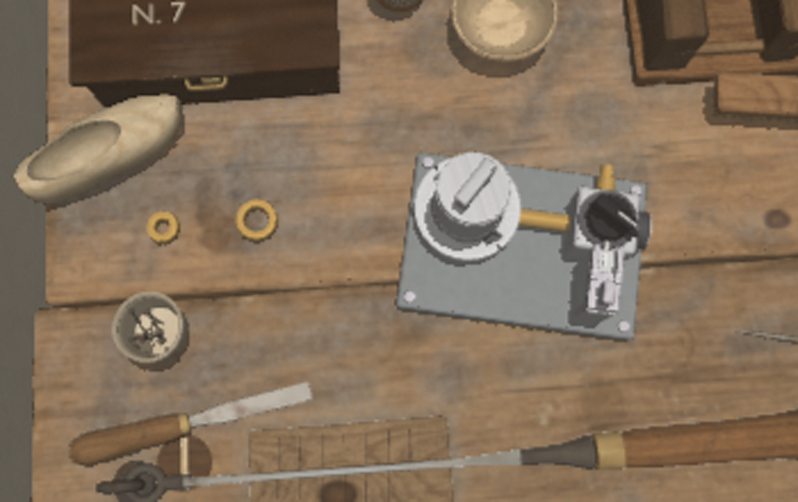

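View pics/s1.png

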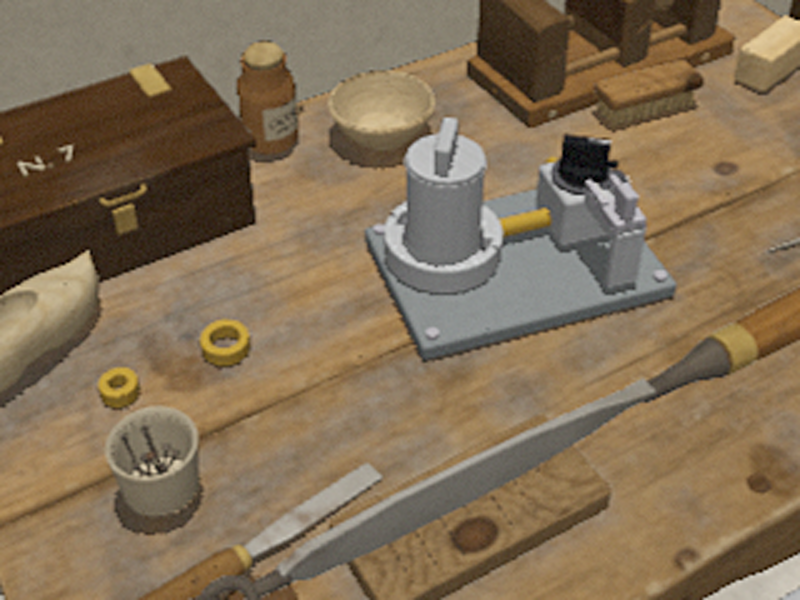

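```bash
cat > fit.py <<'E'
from h import *
from scipy.optimize import least_squares
def cyl(Q,r,c0):
    f=lambda c:np.hypot(Q[:,0]-c[0],Q[:,1]-c[1])-r
    s=least_squares(f,c0,loss='soft_l1',f_scale=.001); return s.x,np.median(abs(f(s.x))),len(Q)
def circ(Q,c0,r0):
    f=lambda c:np.hypot(Q[:,0]-c[0],Q[:,1]-c[1])-c[2]
    s=least_squares(f,[*c0,r0],loss='soft_l1',f_scale=.001); return s.x
def box(P,lo,hi): return P[np.all((P>lo)&(P<hi),-1)]
def bar(Q):
    (c,s,a)=cv2.minAreaRect((Q[:,:2]*1000).astype(np.float32))
    m=Q[:,:2].mean(0); w,V=np.linalg.eigh(np.cov(Q[:,:2].T)); v=V[:,1]
    return np.round(c,1),np.round(s,1),'pca ctr',np.round(m,4),'ang',round(np.arctan2(v[1],v[0]),3),np.round(np.median(Q[:,2]),4),len(Q)
E
python3 - <<'E'
from fit import *
for c in ('top','scene'):
    P=np.load('pics/%s0.npz'%c)['P']
    print(c)
    Q=box(P,[.48,-.0,.06],[.64,.12,.125]); print('bowl',cyl(Q,.035,[.56,.045]))
    Q=box(P,[.46,-.05,.023],[.64,.16,.040]); x,y=.555,.048
    Q=Q[abs(np.hypot(Q[:,0]-x,Q[:,1]-y)-.055)<.008];print('collar',cyl(Q,.055,[x,y]))
    Q=box(P,[.48,-.0,.148],[.64,.12,.17]); print('grip',bar(Q))
    Q=box(P,[.50,-.13,.110],[.60,-.05,.13]); print('knob',bar(Q))
    Q=box(P,[.42,-.13,.105],[.498,-.05,.13]); print('tab',bar(Q))
    Q=box(P,[.36,-.2,.014],[.7,.2,.022]); print('deck',bar(Q), cv2.minAreaRect((Q[:,:2]*1000).astype(np.float32)))
    for n,(a,b) in dict(big=(.575,.262),sm=(.569,.361)).items():
        Q=box(P,[a-.04,b-.04,.010],[a+.04,b+.04,.024]); e=(Q[:,:2]*1000).astype(np.float32)
        print(n,cv2.minEnclosingCircle(e),np.median(Q[:,2]),'mean',Q.mean(0).round(4))
    Q=box(P,[.42,.3,.055],[.52,.42,.07]); print('cup',cv2.minEnclosingCircle((Q[:,:2]*1000).astype(np.float32)))
    # tall stuff near
    Q=box(P,[.4,-.45,.01],[.7,-.2,.3]); print('aside obst',len(Q))
E
```

```text
top
bowl (array([0.56920103, 0.03899327]), np.float64(0.00023240128746812236), 144)
collar (array([0.55607876, 0.0502414 ]), np.float64(0.002104891405856908), 13)
grip (array([568.4,  39.4]), array([13.9, 49.4]), 'pca ctr', array([0.5675, 0.0398]), 'ang', np.float64(2.397), np.float64(0.159), 160)
knob (array([539.8, -97.3]), array([43.4, 14.4]), 'pca ctr', array([ 0.5391, -0.097 ]), 'ang', np.float64(0.826), np.float64(0.117), 135)
tab (array([462. , -80.7]), array([12. , 21.5]), 'pca ctr', array([ 0.4619, -0.0802]), 'ang', np.float64(2.987), np.float64(0.1187), 68)
deck (array([586.3, -36.2]), array([259.8, 286.3]), 'pca ctr', array([ 0.5093, -0.0113]), 'ang', np.float64(1.539), np.float64(0.0185), 3628) ((586.3013916015625, -36.163543701171875), (259.77008056640625, 286.28387451171875), 78.01351165771484)
big ((577.4443969726562, 261.8492126464844), 21.87427520751953) 0.016054449969194362 mean [0.5768 0.2619 0.0159]
sm ((576.524169921875, 362.068115234375), 16.870712280273438) 0.016151169432151558 mean [0.5755 0.3618 0.0159]
cup ((466.2665100097656, 368.8332824707031), 35.28478622
[... 447 characters left out ...]
t64(0.1158), 107)
tab (array([460.5, -83.2]), array([13. , 23.9]), 'pca ctr', array([ 0.4581, -0.0808]), 'ang', np.float64(3.019), np.float64(0.1166), 72)
deck (array([584.4, -39.5]), array([263.7, 291. ]), 'pca ctr', array([ 0.4982, -0.0037]), 'ang', np.float64(1.444), np.float64(0.0179), 2810) ((584.42333984375, -39.53758239746094), (263.6839599609375, 291.0065612792969), 77.88982391357422)
big ((574.9202270507812, 259.19818115234375), 23.54711151123047) 0.015411027101762675 mean [0.5733 0.2614 0.0151]
sm ((573.8897705078125, 360.97802734375), 17.673097610473633) 0.015008353770162297 mean [0.573  0.3606 0.0148]
cup ((464.3754577636719, 365.7115173339844), 36.16521072387695)
aside obst 1074
```

```bash
cat >> h.py <<'E'
PI=np.pi
def down(y): return [PI,0,y]
def st(tag=''):
    o=readout.get_obs(); print(tag,'t%.1f'%o['clock'],'p',np.round(o['tool_pos'],4),'rpy',np.round(o['tcp_rot'],3),'F',np.round(o['ft_force'],1),'T',np.round(o['ft_torque'],2),'gap%.3f gf%.1f'%(o['finger_gap'],o['grasp_force']),'q7 %.2f'%o['qpos'][6]); return o
E
python3 - <<'E'
from h import *
for p,y in [((.568,.0383,.136),-.75),((.568,.0383,.136),.65),((.568,.0383,.136),2.39),((.568,.0383,.136),3.8),((.568,.0383,.26),.6),((.54,-.35,.11),.6),((.54,-.35,.11),0)]:
    q=kin.solve_ik(list(p),down(y)); print(p,y,None if q is None else np.round(q,2))
E
```

```text
(0.568, 0.0383, 0.136) -0.75 [-0.17  0.58  0.1   1.76 -0.08  0.8  -2.35]
(0.568, 0.0383, 0.136) 0.65 [ 0.04  0.59 -0.23  1.76  0.17  0.81 -1.19]
(0.568, 0.0383, 0.136) 2.39 [ 0.27  0.65 -0.61  1.75  0.47  0.89  0.28]
(0.568, 0.0383, 0.136) 3.8 [ 0.53  0.86 -1.15  1.74  0.86  1.14  1.33]
(0.568, 0.0383, 0.26) 0.6 [ 0.13  0.47 -0.36  1.6   0.18  1.11 -1.25]
(0.54, -0.35, 0.11) 0.6 [ 0.59  0.72 -0.08  1.56  0.07  0.86 -0.49]
(0.54, -0.35, 0.11) 0 [ 0.51  0.72  0.05  1.57 -0.04  0.86 -0.99]
```

Run:
```python
from h import *
x,y=.568,.0383; a=-.75
move_gripper(1.0,40)
arm.goto([.54,-.3,.30],down(0))
arm.goto([x,y,.26],down(a))
arm.move_straight([x,y,.136],speed=.1,force_limit=10); st('down')
move_gripper(0,40); st('grip')
arm.move_straight([x,y,.131],speed=.03,force_limit=30); st('press')
for b in np.arange(.15,1.5,.15):
    arm.goto([x,y,.131],down(a+b)); o=st('tw%.2f'%b)
    if abs(o['ft_torque'][2])>1.2 : break
```

```text
down t6.2 p [0.5685 0.0383 0.1366] rpy [-3.141e+00 -1.000e-03 -7.500e-01] F [-0.2 -1.3  1. ] T [ 0.06 -0.01 -0.  ] gap0.999 gf0.0 q7 -2.35
grip t7.4 p [0.5683 0.0386 0.136 ] rpy [-3.141 -0.    -0.75 ] F [-0.2  0.7 -1.3] T [ 0.19 -0.16  0.06] gap0.145 gf40.0 q7 -2.35
press t7.8 p [0.5685 0.0386 0.1316] rpy [-3.14e+00 -1.00e-03 -7.50e-01] F [-0.4  1.6  5.2] T [0.22 0.21 0.05] gap0.147 gf40.0 q7 -2.35
tw0.15 t8.0 p [0.5687 0.0383 0.1319] rpy [-3.14e+00 -1.00e-03 -5.99e-01] F [-1.1  0.4  5.3] T [0.16 0.18 0.08] gap0.147 gf40.0 q7 -2.23
tw0.30 t8.2 p [0.5688 0.0382 0.1319] rpy [-3.141e+00 -2.000e-03 -4.490e-01] F [ 0.6 -0.   5.1] T [0.11 0.17 0.12] gap0.149 gf40.0 q7 -2.12
tw0.45 t8.5 p [0.5689 0.0381 0.1319] rpy [-3.141e+00 -2.000e-03 -2.990e-01] F [-0.8  1.   6.3] T [0.04 0.11 0.09] gap0.147 gf40.0 q7 -2.00
tw0.60 t8.8 p [0.5689 0.0381 0.1319] rpy [-3.141e+00 -2.000e-03 -1.490e-01] F [-0.3  0.4  5.9] T [0.02 0.06 0.09] gap0.148 gf40.0 q7 -1.88
tw0.75 t9.0 p [0.569  0.0381 0.1319] rpy [-3.142e+00 -2.000e-03  0.000e+00] F [0.3 0.1 6. ] T [-0.    0.09  0.12] gap0.150 gf40.0 q7 -1.76
tw0.90 t9.2 p [0.569  0.0381 0.1319] rpy [ 3.141e+00 -2.000e-03  1.500e-01] F [0.5 0.1 6. ] T [-0.    0.04  0.05] gap0.147 gf40.0 q7 -1.65
tw1.05 t9.5 p [0.569  0.0381 0.1319] rpy [ 3.141e+00 -2.000e-03  3.000e-01] F [-0.9 -0.3  5.2] T [-0.09  0.03  0.13] gap0.147 gf40.0 q7 -1.53
tw1.20 t9.8 p [0.5691 0.0381 0.1319] rpy [ 3.141e+00 -2.000e-03  4.510e-01] F [0.3 0.7 5.3] T [-0.04 -0.01  0.05] gap0.149 gf40.0 q7 -1.41
tw1.35 t10.0 p [0.5691 0.0381 0.1319] rpy [ 3.14e+00 -2.00e-03  6.01e-01] F [ 0.3 -0.2  5.4] T [ 0.03 -0.    0.13] gap0.147 gf40.0 q7 -1.29
tw1.50 t10.2 p [0.5689 0.0383 0.132 ] rpy [ 3.142e+00 -3.000e-03  7.440e-01] F [-0.5  0.6  7.1] T [ 0.1   0.11 -0.89] gap0.151 gf42.1 q7 -1.17
```

Run:
```python
from h import *
x,y=.569,.0381
arm.goto([x,y,.131],down(.67)); st('back')
hit=arm.move_straight([x,y,.165],speed=.05,force_limit=12); st('lift %s'%hit)
if not hit:
    hit=arm.move_straight([x,y,.29],speed=.15,force_limit=12); st('up %s'%hit)
```

```text
back t10.5 p [0.5693 0.0383 0.1319] rpy [ 3.141e+00 -1.000e-03  6.680e-01] F [-0.8  0.7  6.5] T [ 0.09  0.25 -0.22] gap0.150 gf39.9 q7 -1.23
lift True t10.8 p [0.5689 0.0385 0.1362] rpy [-3.14e+00 -1.00e-03  6.68e-01] F [0.4 1.1 0.3] T [ 0.04 -0.27 -0.18] gap0.148 gf39.9 q7 -1.23
```

Run:
```python
from h import *
x,y=.569,.0381
for a in (.62,.57,.52,.72):
    arm.goto([x,y,.133],down(a)); st('back')
    hit=arm.move_straight([x,y,.145],speed=.04,force_limit=14); st('lift %s'%hit)
    if not hit:
        hit=arm.move_straight([x,y,.29],speed=.12); st('up %s'%hit); break
```

```text
back t11.1 p [0.5695 0.0381 0.1336] rpy [ 3.141e+00 -1.000e-03  6.210e-01] F [0.2 0.2 4.5] T [-0.   -0.01 -0.05] gap0.145 gf39.9 q7 -1.27
lift True t11.3 p [0.5682 0.0374 0.1375] rpy [-3.141e+00  2.000e-03  6.200e-01] F [0.7 0.2 0. ] T [-0.   -0.18 -0.04] gap0.151 gf40.0 q7 -1.27
back t11.6 p [0.5692 0.0375 0.1334] rpy [3.141e+00 1.000e-03 5.710e-01] F [-0.5 -1.4  5.3] T [-0.42  0.09 -0.05] gap0.148 gf40.0 q7 -1.31
lift False t12.0 p [0.5684 0.0383 0.1447] rpy [-3.141e+00  1.000e-03  5.700e-01] F [ 0.8  0.2 -2. ] T [-0.06 -0.07  0.03] gap0.148 gf40.0 q7 -1.31
up False t13.4 p [0.5684 0.038  0.2891] rpy [-3.141e+00  2.000e-03  5.700e-01] F [ 0.9 -0.2 -1.9] T [ 0.02 -0.01 -0.01] gap0.147 gf40.0 q7 -1.25
```

Run:
```python
from h import *
arm.goto([.54,-.35,.25],down(.57))
arm.move_straight([.54,-.35,.12],speed=.15)
hit=arm.move_straight([.54,-.35,.100],speed=.03,force_limit=4); st('down %s'%hit)
move_gripper(.45,40); st('rel')
arm.move_straight([.54,-.35,.25],speed=.2)
arm.goto([.50,-.30,.30],down(.57))
for c in ('top','scene'):
    im,d=snap(c,c+'1.png'); P=cloud(c,d); np.savez('pics/%s1.npz'%c,im=im,d=d,P=P)
    for t in ('ring_wide','ring_mid','ring_small'):
        for r in eyes.outline_of(c,t)[:2]:
            q=P[r['region']&(d>0)]; print(c,t,round(r['conf'],2),np.round(r['location']),np.round(np.median(q,0),3))
a=cv2.imread('pics/top1.png')[110:330,150:500]; cv2.imwrite('pics/t2.png',cv2.resize(a,None,fx=2.28,fy=2.28,interpolation=cv2.INTER_CUBIC))
a=cv2.imread('pics/top1.png')[160:260,290:450]; cv2.imwrite('pics/t3.png',cv2.resize(a,None,fx=5,fy=5,interpolation=cv2.INTER_CUBIC))
```

```text
down True t16.4 p [ 0.5405 -0.3499  0.1055] rpy [ 3.141e+00 -1.000e-03  5.700e-01] F [0.8 1.2 4. ] T [ 0.04  0.13 -0.02] gap0.146 gf40.0 q7 -0.63
rel t17.0 p [ 0.5393 -0.3495  0.1044] rpy [-3.14e+00  1.00e-03  5.70e-01] F [-0.1  0.1  0.2] T [-0.01 -0.01  0.01] gap0.449 gf0.0 q7 -0.62
top ring_wide 0.42 [261. 200.] [0.576 0.262 0.016]
top ring_small 0.68 [222. 208.] [0.575 0.362 0.015]
top ring_small 0.6 [216. 255.] [0.468 0.374 0.033]
scene ring_wide 0.62 [270. 245.] [0.572 0.26  0.013]
scene ring_mid 0.5 [268. 249.] [0.57  0.262 0.014]
scene ring_small 0.75 [227. 264.] [0.571 0.362 0.014]
```

View pics/t2.png

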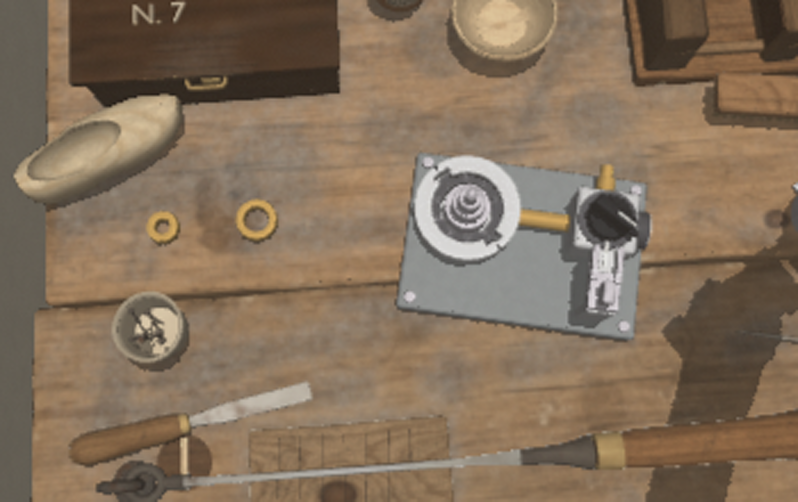

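View pics/t3.png

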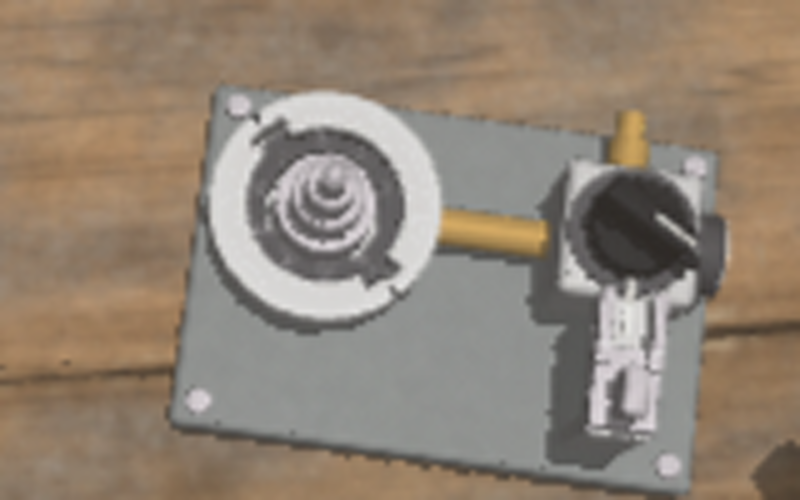

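Run:
```python
from fit import *
p=eyes.camera_params('top')
def ray(u,v,z):
    d=p['pose'][:3,:3]@[(u-p['cx'])/p['fx'],(v-p['cy'])/p['fy'],1]; o=p['pose'][:3,3]; return o+d*(z-o[2])/d[2]
A,B=[ray(290+u/5,160+v/5,.045) for u,v in ((257,118),(398,293))]
print('ticks',A,B,(A+B)/2,np.arctan2(*(A-B)[1::-1]),np.linalg.norm(A-B))
for c in ('top','scene'):
    P=np.load('pics/%s1.npz'%c)['P']; print(c)
    Q=box(P,[.5,-.03,.042],[.64,.11,.048]); r=np.hypot(Q[:,0]-.568,Q[:,1]-.038); Q=Q[(r<.062)&(r>.036)]
    print('collar top',cv2.minEnclosingCircle((Q[:,:2]*1000).astype(np.float32)),Q[:,2].mean())
    for r,z0,z1 in ((.0175,.052,.067),(.012,.072,.087),(.0065,.092,.105)):
        Q=box(P,[.545,.01,z0],[.60,.065,z1]); print(r,cyl(Q,r,[.568,.038]))
    Q=box(P,[.545,.01,.1],[.60,.065,.13]); print('tip',Q.mean(0),Q[:,2].max())
    for n,(a,b) in dict(big=(.575,.262),sm=(.575,.361)).items():
        Q=box(P,[a-.04,b-.04,.010],[a+.04,b+.04,.024]); print(n,cv2.minEnclosingCircle((Q[:,:2]*1000).astype(np.float32)))
    Q=box(P,[.48,-.42,.120],[.60,-.29,.135]); print('bowl bar',bar(Q) if len(Q)>5 else len(Q))
```

```text
ticks [0.61156891 0.06677291 0.045     ] [0.52257944 0.00727376 0.045     ] [0.56707417 0.03702334 0.045     ] 0.5893460280160939 0.10704799990038374
top
collar top ((566.9608154296875, 35.585594177246094), 58.50727081298828) 0.04524310159720424
0.0175 (array([0.56884268, 0.03920495]), np.float64(0.0011116161859793267), 44)
0.012 (array([0.56942935, 0.03916631]), np.float64(0.00045329613274933036), 26)
0.0065 (array([0.56854685, 0.0385586 ]), np.float64(0.0008122331707730909), 12)
tip [0.56816597 0.03942519 0.10855039] 0.11305113883613715
big ((577.4119262695312, 262.0286560058594), 21.959033966064453)
sm ((576.0267333984375, 362.13519287109375), 17.031494140625)
bowl bar (array([ 550.3, -341.8]), array([28.7, 14.1]), 'pca ctr', array([ 0.5499, -0.3406]), 'ang', np.float64(-2.571), np.float64(0.1276), 103)
scene
collar top ((566.5256958007812, 35.73735046386719), 57.77357864379883) 0.04483596533235119
0.0175 (array([0.56762106, 0.03637081]), np.float64(0.0006999937140372559), 81)
0.012 (array([0.56760145, 0.03660716]), np.float64(0.0006006154877517354), 49)
0.0065 (array([0.56746285, 0.03728976]), np.float64(0.000580174903970992), 23)
tip [0.56369135 0.03894683 0.10658194] 0.11172792137459442
big ((574.9110107421875, 260.4872131347656), 22.130361557006836)
sm ((573.313720703125, 360.0552062988281), 17.36604881286621)
bowl bar (array([ 539.1, -349.6]), array([49.3, 17.6]), 'pca ctr', array([ 0.537 , -0.3477]), 'ang', np.float64(-2.585), np.float64(0.1263), 109)
```

```bash
cat > ring.py <<'E'
from fit import *
def find(a0,b0,R):
    out=[]
    for c in ('top','scene'):
        im,d=snap(c); P=cloud(c,d); Q=box(P,[a0-.04,b0-.04,.010],[a0+.04,b0+.04,.024])
        (c_,r)=cv2.minEnclosingCircle((Q[:,:2]*1000).astype(np.float32)); print(c,np.round(c_,1),round(r,1)); out.append(c_)
        if abs(r/1000-R)>.003: raise SystemExit('ring odd')
    return np.mean(out,0)/1000
def pick(c,op,y1,y2,zt=.003):
    x,y=c
    move_gripper(op,10); arm.goto([x,y,.12],down(y1))
    h=arm.move_straight([x,y,zt],speed=.12,force_limit=8); st('at %s'%h)
    move_gripper(0,6); st('g1'); move_gripper(op)
    arm.move_straight([x,y,.03],speed=.1)
    arm.goto([x,y,.03],down(y2)); arm.move_straight([x,y,zt],speed=.1,force_limit=8)
    move_gripper(0,15); o=st('g2'); return o['tool_pos'][2]
E
python3 - <<'E'
from ring import *
c=find(.576,.261,.022); print(c)
zt=pick(c,.62,.4,.4-PI/2)
x,y=c; arm.move_straight([x,y,.18],speed=.2); st('up')
X,Y=.5683,.0378
arm.goto([X,Y,.18],down(.4-PI/2))
h=arm.move_straight([X,Y,.095],speed=.08,force_limit=6); st('95 %s'%h)
if not h: h=arm.move_straight([X,Y,.0725],speed=.04,force_limit=6); st('73 %s'%h)
E
```

```text
top [577.2 261.9] 21.9
scene [575.4 259.5] 23.0
[0.57627756 0.26069778]
at True t22.3 p [0.5752 0.2599 0.0163] rpy [3.14  0.004 0.4  ] F [-1.1 -0.7  5.2] T [-0.28  0.16 -0.04] gap0.619 gf3.1 q7 -1.94
g1 t23.3 p [0.5763 0.2586 0.0163] rpy [3.139e+00 2.000e-03 3.990e-01] F [-0.  -1.5  6. ] T [-0.36 -0.15 -0.  ] gap0.008 gf3.1 q7 -1.94
g2 t26.8 p [0.5792 0.2629 0.0162] rpy [-3.133e+00  1.000e-03 -1.170e+00] F [2.8 3.6 6.1] T [ 0.74 -0.67  0.05] gap0.003 gf3.1 q7 -2.66
up t27.8 p [0.5747 0.2604 0.1781] rpy [ 3.141  0.    -1.171] F [ 0.6  0.6 -0.3] T [ 0.14 -0.08  0.01] gap0.006 gf0.0 q7 -2.77
95 True t29.5 p [0.5676 0.038  0.1102] rpy [ 3.140e+00  2.000e-03 -1.171e+00] F [-1.3  1.2  6.6] T [0.25 0.26 0.06] gap0.009 gf3.2 q7 -2.33
```

Run:
```python
from h import *
arm.move_straight([.5683,.0378,.2],speed=.2); move_gripper(.62)
arm.goto([.50,-.15,.30],down(0.4))
for c in ('top','scene'):
    im,d=snap(c,c+'2.png'); P=cloud(c,d); np.savez('pics/%s2.npz'%c,im=im,d=d,P=P)
a=cv2.imread('pics/top2.png')[110:330,150:500]; cv2.imwrite('pics/t4.png',cv2.resize(a,None,fx=2.28,fy=2.28,interpolation=cv2.INTER_CUBIC))
st()
```

```text
t32.7 p [ 0.5002 -0.1493  0.2995] rpy [-3.141e+00  1.000e-03  4.010e-01] F [0.5 0.7 0.6] T [-0.01 -0.03 -0.02] gap0.625 gf0.0 q7 -0.79
```

View pics/t4.png

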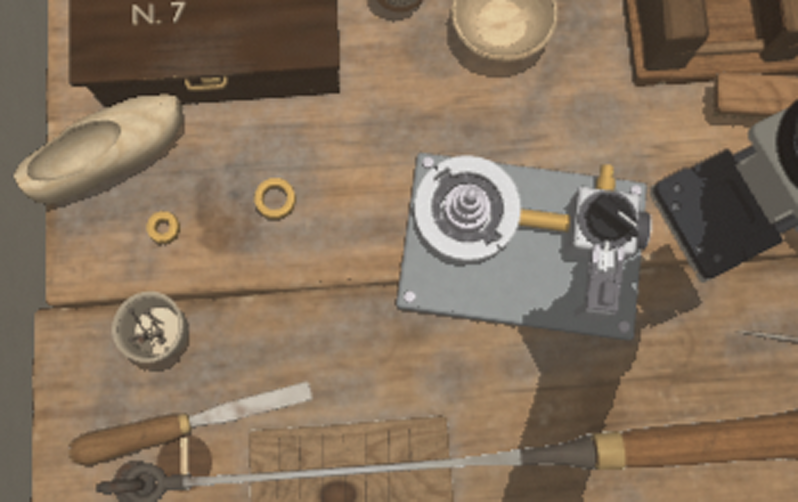

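```bash
cat > mid.py <<'E'
from ring import *
import sys
E
python3 - <<'E'
from ring import *
c=find(.599,.242,.022); print(c)
zt=pick(c,.62,.4,.4-PI/2); o=readout.get_obs()
if not (.40<o['finger_gap']<.52 and zt<.006): raise SystemExit('bad grasp')
x,y=c; arm.move_straight([x,y,.18],speed=.2); st('up')
X,Y=.5683,.0378
arm.goto([X,Y,.18],down(.4-PI/2))
h=arm.move_straight([X,Y,.095],speed=.08,force_limit=6); st('95 %s'%h)
if not h: h=arm.move_straight([X,Y,.0725],speed=.04,force_limit=6); st('73 %s'%h)
E
```

```text
top [599.3 242.2] 22.0
scene [598.2 240.5] 22.7
[0.59875122 0.24135139]
at False t35.8 p [0.5996 0.2416 0.0039] rpy [ 3.142e+00 -2.000e-03  4.000e-01] F [-0.1  0.1 -0.4] T [ 0.01 -0.02  0.02] gap0.621 gf0.0 q7 -1.43
g1 t36.1 p [0.5993 0.2415 0.0037] rpy [ 3.142e+00 -1.000e-03  4.000e-01] F [-0.3 -0.5  3.5] T [-0.01  0.04  0.01] gap0.478 gf6.0 q7 -1.43
g2 t38.9 p [0.5988 0.2414 0.0031] rpy [-3.141  0.    -1.171] F [ 0.1  0.2 -0.3] T [0.11 0.01 0.01] gap0.461 gf15.0 q7 -2.60
up t40.0 p [0.5977 0.2414 0.1787] rpy [ 3.139e+00  1.000e-03 -1.171e+00] F [ 1.1  0.6 -0.7] T [ 0.16 -0.02  0.02] gap0.462 gf15.0 q7 -2.72
95 False t42.0 p [0.5688 0.0377 0.0956] rpy [-3.140e+00 -1.000e-03 -1.171e+00] F [-1.3  0.5 -1.1] T [0.13 0.01 0.01] gap0.457 gf15.0 q7 -2.31
73 True t42.6 p [0.5677 0.0379 0.0728] rpy [ 3.140e+00  1.000e-03 -1.171e+00] F [0.  0.3 4.2] T [ 0.07  0.08 -0.02] gap0.456 gf15.0 q7 -2.28
```

Run:
```python
from ring import *
X,Y=.5683,.0378
move_gripper(.62); arm.move_straight([X,Y,.18],speed=.2)
arm.goto([.56,.2,.25],down(.4))
P=cloud('top',snap('top')[1]); Q=box(P,[X-.03,Y-.03,.08],[X+.03,Y+.03,.092])
print('mid on core',cv2.minEnclosingCircle((Q[:,:2]*1000).astype(np.float32)),np.median(Q[:,2]))
arm.goto([.50,-.1,.30],down(.4))
c=find(.575,.361,.017); print(c)
pick(c,.52,.4,.4-PI/2); o=readout.get_obs()
if not (.33<o['finger_gap']<.41 and o['tool_pos'][2]<.006): raise SystemExit('bad grasp')
x,y=c; arm.move_straight([x,y,.18],speed=.2); st('up')
arm.goto([X,Y,.18],down(.4-PI/2))
h=arm.move_straight([X,Y,.105],speed=.08,force_limit=6); st('105 %s'%h)
if not h: h=arm.move_straight([X,Y,.0925],speed=.04,force_limit=6); st('93 %s'%h)
```

```text
mid on core ((567.7896118164062, 38.11981201171875), 21.96497917175293) 0.08676549031220404
top [576.5 362.1] 17.2
scene [573.7 360.2] 17.7
[0.57508218 0.36114842]
at False t49.4 p [0.5759 0.3615 0.004 ] rpy [-3.141e+00 -2.000e-03  4.000e-01] F [ 0.  -0.4  0.7] T [-0.01  0.03  0.07] gap0.523 gf0.0 q7 -1.58
g1 t49.8 p [0.5755 0.3614 0.0038] rpy [-3.141e+00 -1.000e-03  4.000e-01] F [-0.3  0.2  2.3] T [-0.01  0.13 -0.07] gap0.365 gf6.0 q7 -1.58
g2 t52.6 p [5.742e-01 3.608e-01 5.000e-04] rpy [ 3.14   0.    -1.171] F [-0.2  0.3  0.6] T [ 0.17 -0.38 -0.03] gap0.367 gf15.2 q7 -2.80
up t53.6 p [0.5739 0.361  0.1784] rpy [ 3.137e+00  1.000e-03 -1.171e+00] F [ 0.8  1.4 -0.5] T [ 0.08  0.06 -0.04] gap0.365 gf15.0 q7 -2.82
105 False t55.9 p [0.5688 0.0376 0.1055] rpy [-3.141e+00 -1.000e-03 -1.171e+00] F [-0.4 -0.3 -0.1] T [ 0.14 -0.1  -0.02] gap0.366 gf15.0 q7 -2.19
93 False t56.4 p [0.5681 0.0378 0.0922] rpy [ 3.141  0.    -1.171] F [ 0.   0.3 -0.2] T [0.12 0.02 0.03] gap0.366 gf15.0 q7 -2.18
```

Run:
```python
from ring import *
X,Y=.5683,.0378
h=arm.move_straight([X,Y,.0905],speed=.03,force_limit=6); st('%s'%h)
move_gripper(.52); arm.move_straight([X,Y,.2],speed=.2)
arm.goto([.50,-.2,.30],down(.57))
for c in ('top','scene'):
    im,d=snap(c,c+'3.png'); P=cloud(c,d)
    Q=box(P,[X-.03,Y-.03,.098],[X+.03,Y+.03,.112]); print('small',cv2.minEnclosingCircle((Q[:,:2]*1000).astype(np.float32)),np.percentile(Q[:,2],[10,50,90]))
    Q=box(P,[X-.03,Y-.03,.080],[X+.03,Y+.03,.09]); print('mid',cv2.minEnclosingCircle((Q[:,:2]*1000).astype(np.float32)),np.percentile(Q[:,2],[10,50,90]))
a=cv2.imread('pics/scene3.png')[130:280,280:480]; cv2.imwrite('pics/s3.png',cv2.resize(a,None,fx=4,fy=4,interpolation=cv2.INTER_CUBIC))
```

```text
False t56.6 p [0.5683 0.0378 0.0905] rpy [-3.142 -0.    -1.171] F [-0.5 -0.2 -0.4] T [ 0.13 -0.03 -0.01] gap0.363 gf15.0 q7 -2.17
small ((567.835205078125, 38.31690979003906), 16.760765075683594) [0.1035318  0.10630404 0.10927308]
mid ((567.4033813476562, 37.97596740722656), 22.00141143798828) [0.08306944 0.0861066  0.08801554]
small ((565.7891845703125, 37.086395263671875), 17.723642349243164) [0.10099538 0.10530811 0.10756007]
mid ((564.3953857421875, 36.234291076660156), 22.49881935119629) [0.08173892 0.08467306 0.08678669]
```

View pics/s3.png

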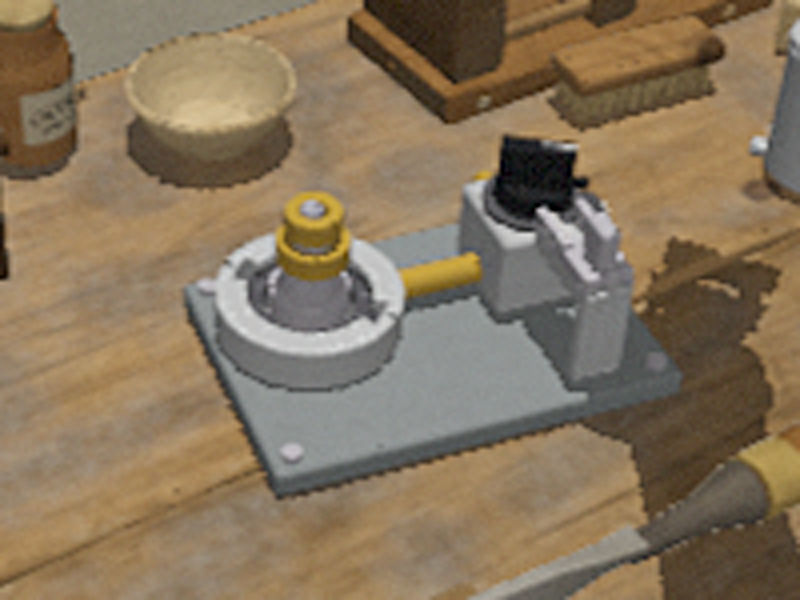

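Run:
```python
from h import *
bx,by,a=.5397,-.3497,.575
move_gripper(.45,40)
arm.goto([bx,by,.2],down(a)); h=arm.move_straight([bx,by,.1045],speed=.1,force_limit=8); st('at %s'%h)
move_gripper(0,40); st('grip')
arm.move_straight([bx,by,.29],speed=.15); 
x,y=.5684,.0381
arm.goto([x,y,.29],down(a)); st('over')
h=arm.move_straight([x,y,.160],speed=.12,force_limit=6); st('160 %s'%h)
if not h:
    h=arm.move_straight([x,y,.142],speed=.03,force_limit=5); st('142 %s'%h)
```

```text
at False t61.8 p [ 0.5402 -0.3501  0.1053] rpy [ 3.14e+00 -1.00e-03  5.75e-01] F [-0.1  0.9  0.7] T [-0.05  0.04 -0.02] gap0.446 gf0.0 q7 -0.14
grip t62.4 p [ 0.5398 -0.3498  0.1046] rpy [ 3.141 -0.     0.575] F [-0.1 -0.1  0.7] T [-0.04 -0.08 -0.01] gap0.149 gf40.0 q7 -0.14
over t65.2 p [0.5686 0.036  0.2902] rpy [3.14  0.    0.572] F [ 0.2  0.1 -2.2] T [-0.03  0.04  0.04] gap0.151 gf40.0 q7 -0.87
160 False t66.4 p [0.5691 0.038  0.1608] rpy [ 3.141e+00 -2.000e-03  5.750e-01] F [ 0.  -1.  -1.7] T [-0.04 -0.   -0.04] gap0.148 gf40.0 q7 -0.79
142 False t67.2 p [0.5683 0.0382 0.1419] rpy [-3.141  0.     0.575] F [-0.   0.5 -1.8] T [-0.01  0.09 -0.03] gap0.149 gf40.0 q7 -0.78
```

Run:
```python
from h import *
x,y,a=.5684,.0381,.575
h=arm.move_straight([x,y,.1325],speed=.03,force_limit=25); st('press %s'%h)
if not h:
  for b in list(np.arange(.15,1.36,.15))+[1.40,1.45]:
    arm.goto([x,y,.1325],down(a-b)); o=st('tw%.2f'%b)
    if abs(o['ft_torque'][2])>.6: break
```

```text
press False t67.7 p [0.5689 0.0383 0.1331] rpy [ 3.141e+00 -1.000e-03  5.750e-01] F [-0.3  0.2  4.7] T [0.24 0.32 0.03] gap0.148 gf40.0 q7 -0.77
tw0.15 t67.9 p [0.569  0.0379 0.1331] rpy [ 3.141e+00 -1.000e-03  4.250e-01] F [-1.1  0.2  5.4] T [ 0.15  0.25 -0.17] gap0.142 gf40.0 q7 -0.89
tw0.30 t68.2 p [0.5689 0.038  0.1329] rpy [ 3.141e+00 -1.000e-03  2.750e-01] F [-0.1  0.6  5.1] T [ 0.16  0.14 -0.14] gap0.149 gf40.0 q7 -1.01
tw0.45 t68.4 p [0.5687 0.038  0.1328] rpy [ 3.141e+00 -1.000e-03  1.250e-01] F [-0.6  0.2  5.1] T [ 0.2   0.2  -0.16] gap0.147 gf40.0 q7 -1.13
tw0.60 t68.7 p [0.5688 0.038  0.1328] rpy [ 3.141e+00 -1.000e-03 -2.500e-02] F [0. 1. 5.] T [ 0.2   0.14 -0.12] gap0.149 gf40.0 q7 -1.24
tw0.75 t68.9 p [0.5687 0.0382 0.1327] rpy [-3.141e+00 -1.000e-03 -1.740e-01] F [-1.5  0.8  4.9] T [ 0.29  0.12 -0.08] gap0.145 gf40.0 q7 -1.36
tw0.90 t69.2 p [0.5687 0.0382 0.1326] rpy [-3.141e+00 -1.000e-03 -3.250e-01] F [-1.   0.   5.2] T [ 0.27  0.12 -0.14] gap0.146 gf40.0 q7 -1.48
tw1.05 t69.4 p [0.5687 0.0384 0.1326] rpy [-3.141 -0.    -0.474] F [-0.7  1.1  5. ] T [ 0.32  0.13 -0.12] gap0.146 gf40.0 q7 -1.60
tw1.20 t69.7 p [0.5688 0.0385 0.1326] rpy [-3.141 -0.    -0.624] F [-0.8  0.8  4.6] T [ 0.47 -0.   -0.13] gap0.147 gf40.0 q7 -1.72
tw1.35 t69.9 p [0.5687 0.0383 0.1326] rpy [-3.141 -0.    -0.775] F [0.1 0.8 4.4] T [ 0.41  0.03 -0.16] gap0.152 gf40.0 q7 -1.84
tw1.40 t70.2 p [0.5689 0.0385 0.1327] rpy [-3.141 -0.    -0.821] F [0.2 1.  5.1] T [ 0.46 -0.01  0.41] gap0.148 gf40.1 q7 -1.87
tw1.45 t70.4 p [0.569  0.0385 0.1328] rpy [-3.142e+00 -1.000e-03 -8.690e-01] F [-0.1  0.6  4.6] T [0.32 0.02 0.87] gap0.153 gf41.6 q7 -1.91
```

Run:
```python
from h import *
x,y=.5686,.0383
arm.goto([x,y,.1327],down(-.81)); move_gripper(.45); st('rel')
arm.move_straight([x,y,.25],speed=.2)
kx,ky=.5384,-.0981
arm.goto([kx,ky,.19],down(.83)); h=arm.move_straight([kx,ky,.096],speed=.08,force_limit=8); st('knob %s'%h)
for c in ('top','scene'): 
    P=cloud(c,snap(c,c+'4.png')[1]); Q=P[(np.hypot(P[...,0]-.568,P[...,1]-.038)<.04)&(P[...,2]>.145)&(P[...,2]<.17)]; print(c,'bowl bar z',np.percentile(Q[:,2],[5,50,95]) if len(Q) else 0)
move_gripper(0,25); st('grip')
for b in np.linspace(.83,-.213,5)[1:]:
    arm.goto([kx,ky,.096],down(b)); st('tw')
```

```text
rel t71.3 p [0.5688 0.0381 0.1327] rpy [-3.142e+00 -1.000e-03 -8.100e-01] F [ 1.1 -0.9  4.6] T [-0.06 -0.11 -0.02] gap0.445 gf2.2 q7 -1.86
knob False t74.8 p [ 0.5388 -0.0982  0.0965] rpy [ 3.141e+00 -1.000e-03  8.300e-01] F [ 0.1 -0.3  0.5] T [-0.06 -0.04 -0.02] gap0.448 gf0.0 q7 -0.27
top bowl bar z [0.14957583 0.15851958 0.16159389]
scene bowl bar z [0.14631701 0.15775432 0.1604312 ]
grip t75.5 p [ 0.5394 -0.0989  0.0962] rpy [ 3.139 -0.     0.83 ] F [ 1.9 -2.4 -2. ] T [-0.42 -0.48 -0.07] gap0.145 gf25.0 q7 -0.27
tw t75.8 p [ 0.5392 -0.0988  0.0962] rpy [ 3.139 -0.     0.573] F [ 3.3 -2.2 -1.7] T [-0.49 -0.54 -0.06] gap0.149 gf25.0 q7 -0.46
tw t76.1 p [ 0.5391 -0.0985  0.0962] rpy [ 3.14e+00 -1.00e-03  3.15e-01] F [ 3.7 -2.8 -1.5] T [-0.54 -0.7  -0.07] gap0.149 gf25.0 q7 -0.65
tw t76.4 p [ 0.539  -0.0983  0.0962] rpy [ 3.141e+00 -1.000e-03  5.500e-02] F [ 4.5 -3.2 -1.5] T [-0.5  -0.81 -0.03] gap0.149 gf25.0 q7 -0.85
tw t76.7 p [ 0.5391 -0.098   0.0962] rpy [ 3.142e+00 -1.000e-03 -2.050e-01] F [ 4.  -2.  -0.7] T [-0.38 -0.9  -0.06] gap0.149 gf25.0 q7 -1.05
```

Run:
```python
from fit import *
move_gripper(.4); arm.move_straight([.5390,-.098,.2],speed=.15); arm.goto([.5,-.3,.3],down(0))
for c in ('top','scene'):
    im,d=snap(c,c+'5.png'); P=cloud(c,d); print(c)
    Q=box(P,[.50,-.13,.110],[.60,-.05,.13]); print('knob',bar(Q))
    Q=box(P,[.42,-.13,.105],[.498,-.05,.13]); print('tab',bar(Q))
    Q=P[(np.hypot(P[...,0]-.568,P[...,1]-.038)<.04)&(P[...,2]>.15)&(P[...,2]<.17)]; print('bowl',bar(Q))
    Q=box(P,[.48,-.0,.06],[.64,.12,.125]); print('bowl',cyl(Q,.035,[.56,.045]))
a=cv2.imread('pics/top5.png')[160:260,290:450]; cv2.imwrite('pics/t5.png',cv2.resize(a,None,fx=5,fy=5,interpolation=cv2.INTER_CUBIC))
```

```text
top
knob (array([539.2, -97.3]), array([14.3, 43. ]), 'pca ctr', array([ 0.5391, -0.0967]), 'ang', np.float64(2.945), np.float64(0.1169), 135)
tab (array([462.2, -80.8]), array([11.8, 21.3]), 'pca ctr', array([ 0.4617, -0.0801]), 'ang', np.float64(2.968), np.float64(0.1183), 69)
bowl (array([570. ,  37.8]), array([14. , 49.7]), 'pca ctr', array([0.5693, 0.0379]), 'ang', np.float64(2.34), np.float64(0.1589), 156)
bowl (array([0.57064868, 0.0373879 ]), np.float64(0.00023961791579340044), 144)
scene
knob (array([538. , -98.8]), array([14.5, 45. ]), 'pca ctr', array([ 0.5351, -0.0972]), 'ang', np.float64(2.954), np.float64(0.1161), 90)
tab (array([460.1, -82.6]), array([11.7, 22.7]), 'pca ctr', array([ 0.4582, -0.081 ]), 'ang', np.float64(3.116), np.float64(0.116), 70)
bowl (array([567.8,  36. ]), array([14.4, 51.1]), 'pca ctr', array([0.5643, 0.0382]), 'ang', np.float64(2.338), np.float64(0.158), 114)
bowl (array([0.56904115, 0.03501775]), np.float64(0.0007120800958786595), 666)
```

View pics/t5.png

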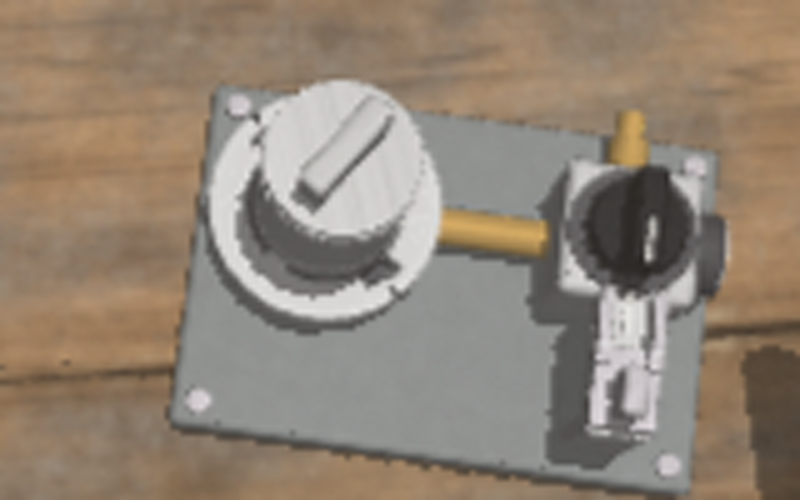

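Run:
```python
from fit import *
x,y,a=.4612,-.0817,-.207
u=np.array([np.cos(a),np.sin(a)])
arm.goto([x,y,.19],down(a)); h=arm.move_straight([x,y,.097],speed=.08,force_limit=8); st('tab %s'%h)
move_gripper(0,20); st('grip')
p=np.array([x,y])+u*.030
h=arm.move_straight([*p,.097],speed=.03,force_limit=15); o=st('push %s'%h)
print('moved',(o['tool_pos'][:2]-[x,y])@u)
move_gripper(.4); arm.move_straight([*o['tool_pos'][:2],.2],speed=.15); arm.goto([.5,-.3,.3],down(0))
for c in ('top','scene'):
    im,d=snap(c,c+'6.png'); P=cloud(c,d); print(c)
    Q=box(P,[.50,-.13,.110],[.60,-.05,.13]); print('knob',bar(Q))
    Q=box(P,[.42,-.13,.105],[.505,-.05,.13]); print('tab',bar(Q))
```

```text
tab False t81.5 p [ 0.4616 -0.0818  0.0974] rpy [-3.142e+00 -1.000e-03 -2.070e-01] F [ 0.1 -0.2 -0.2] T [0.06 0.01 0.01] gap0.404 gf0.0 q7 -1.02
grip t82.0 p [ 0.4613 -0.0817  0.0971] rpy [-3.141 -0.    -0.207] F [-0.3 -0.1  1. ] T [ 0.06  0.02 -0.  ] gap0.125 gf20.0 q7 -1.02
push True t82.8 p [ 0.4819 -0.0861  0.0971] rpy [-3.14   0.006 -0.207] F [-1.4  1.1  5.7] T [0.04 0.11 0.02] gap0.128 gf20.0 q7 -1.04
moved 0.021170956953735536
top
knob (array([539.7, -97.2]), array([14. , 42.5]), 'pca ctr', array([ 0.5393, -0.0969]), 'ang', np.float64(2.947), np.float64(0.1171), 132)
tab (array([483.5, -85.7]), array([12.4, 22.7]), 'pca ctr', array([ 0.4831, -0.0846]), 'ang', np.float64(2.944), np.float64(0.1182), 67)
scene
knob (array([536.6, -98.2]), array([14.8, 44.4]), 'pca ctr', array([ 0.535 , -0.0969]), 'ang', np.float64(2.958), np.float64(0.1164), 92)
tab (array([480.4, -87.1]), array([13.2, 25.4]), 'pca ctr', array([ 0.4784, -0.0848]), 'ang', np.float64(3.0), np.float64(0.1161), 72)
```

Run:
```python
from fit import *
a=-.207; u=np.array([np.cos(a),np.sin(a)])
s=np.array([.4612,-.0817])+u*.0215
arm.goto([*s,.19],down(a)); h=arm.move_straight([*s,.097],speed=.08,force_limit=8)
move_gripper(0,30); st('grip')
h=arm.move_straight([*(s+u*.008),.097],speed=.02,force_limit=28); o=st('push %s'%h); print('total',(o['tool_pos'][:2]-[.4613,-.0817])@u)
move_gripper(.4); arm.move_straight([*o['tool_pos'][:2],.2],speed=.15); arm.goto([.5,-.3,.3],down(0))
for c in ('top','scene'):
    im,d=snap(c,c+'7.png'); P=cloud(c,d)
    Q=box(P,[.42,-.13,.105],[.508,-.05,.13]); print(c,'tab',bar(Q))
    Q=box(P,[.51,-.13,.110],[.60,-.05,.13]); print('knob',bar(Q))
a=cv2.imread('pics/top7.png')[110:330,150:500]; cv2.imwrite('pics/t7.png',cv2.resize(a,None,fx=2.28,fy=2.28,interpolation=cv2.INTER_CUBIC))
st()
```

```text
grip t88.1 p [ 0.4823 -0.0861  0.0971] rpy [-3.141 -0.    -0.207] F [-0.7 -0.7  0.7] T [ 0.07  0.11 -0.01] gap0.121 gf30.0 q7 -1.05
push False t88.6 p [ 0.4826 -0.0862  0.097 ] rpy [-3.138  0.015 -0.208] F [-13.3   2.4  17.2] T [ 0.57  2.85 -0.02] gap0.126 gf30.0 q7 -1.05
total 0.021745091863181746
top tab (array([483.5, -85.5]), array([11.8, 22.6]), 'pca ctr', array([ 0.4827, -0.0846]), 'ang', np.float64(2.913), np.float64(0.1185), 68)
knob (array([539.2, -97.2]), array([14.4, 43.6]), 'pca ctr', array([ 0.539 , -0.0968]), 'ang', np.float64(2.937), np.float64(0.1167), 134)
scene tab (array([481.1, -85.9]), array([13.1, 25.3]), 'pca ctr', array([ 0.4788, -0.0852]), 'ang', np.float64(3.053), np.float64(0.1159), 71)
knob (array([538.3, -99.2]), array([15.8, 46.6]), 'pca ctr', array([ 0.5349, -0.0971]), 'ang', np.float64(2.938), np.float64(0.1157), 92)
 t91.1 p [ 0.5008 -0.2971  0.2986] rpy [-3.139e+00  2.000e-03  4.000e-03] F [ 0.6  1.  -0.1] T [ 0.04  0.   -0.03] gap0.401 gf0.0 q7 -0.73
```

View pics/t7.png

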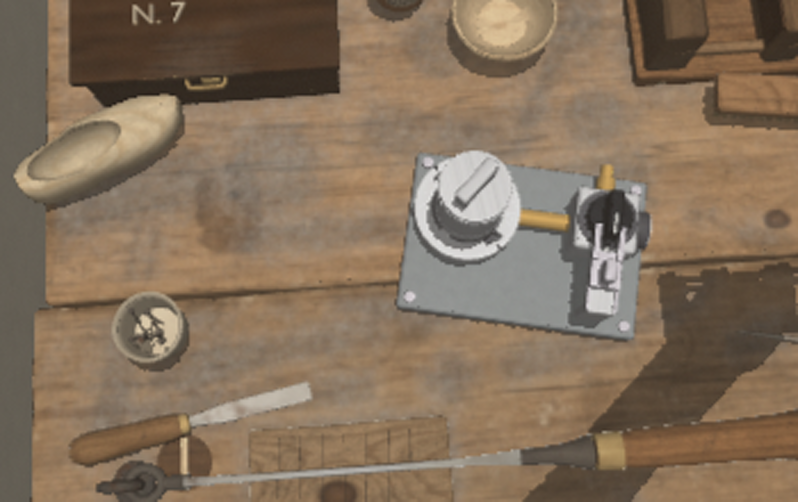

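Run:
```python
from fit import *
a=-.207; u=np.array([np.cos(a),np.sin(a)])
s=np.array([.4612,-.0817])+u*.0217
move_gripper(0,20); b=s-u*.030
arm.goto([*b,.19],down(a)); h=arm.move_straight([*b,.094],speed=.08,force_limit=8); st('down %s'%h)
h=arm.move_straight([*(s-u*.010),.094],speed=.02,force_limit=22); o=st('push %s'%h); print('rel tab est',(o['tool_pos'][:2]-s)@u)
arm.move_straight([*b,.094],speed=.1); arm.move_straight([*b,.2],speed=.2); arm.goto([.5,-.3,.3],down(0))
for c in ('top','scene'):
    im,d=snap(c,c+'8.png'); P=cloud(c,d)
    Q=box(P,[.42,-.13,.105],[.510,-.05,.13]); print(c,'tab',bar(Q))
    Q=box(P,[.512,-.13,.110],[.60,-.05,.13]); print('knob',bar(Q))
st()
```

```text
down False t94.2 p [ 0.4535 -0.0801  0.0944] rpy [-3.142e+00 -1.000e-03 -2.070e-01] F [ 0.1  0.3 -0.5] T [ 0.08  0.03 -0.04] gap0.007 gf0.0 q7 -1.04
push True t95.1 p [ 0.4631 -0.0819  0.0934] rpy [-3.137  0.018 -0.208] F [-1.1  0.3  4. ] T [ 0.06  0.15 -0.  ] gap0.003 gf2.4 q7 -1.05
rel tab est -0.019774057427892594
top tab (array([483.3, -85.8]), array([12.3, 22.5]), 'pca ctr', array([ 0.4829, -0.0846]), 'ang', np.float64(2.94), np.float64(0.1179), 69)
knob (array([539.8, -97.5]), array([13.9, 44. ]), 'pca ctr', array([ 0.539 , -0.0968]), 'ang', np.float64(2.946), np.float64(0.1167), 133)
scene tab (array([481.3, -87.5]), array([12.1, 24.9]), 'pca ctr', array([ 0.4788, -0.0853]), 'ang', np.float64(3.092), np.float64(0.1164), 69)
knob (array([536.9, -98. ]), array([14.1, 43.4]), 'pca ctr', array([ 0.5348, -0.0971]), 'ang', np.float64(2.973), np.float64(0.1163), 93)
 t97.1 p [ 0.5006 -0.2973  0.2986] rpy [-3.139e+00  2.000e-03  3.000e-03] F [ 0.  -0.3  0.7] T [-0.03 -0.02  0.01] gap0.006 gf0.0 q7 -0.74
```

```bash
python3 -c "
from h import *
print(hand_in())"
```

```text
the job is handed in; nothing more can be done
None
```

The job is handed in at about 97 s with no verdict shown: both rings present (mid and small; no wide ring was found) are home, the bowl is locked, the pointer is at the mark and the cup of nails was not touched, but the fork lock hit a firm stop at about 21–22 mm of measured travel, past the required 20 mm and short of the nominal 24 mm.

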